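Seat the slip plate on its two locating pins

TASK

The U-shaped metal plate lies loose on the raised deck of the locating fixture. With the fingertips, nudge it sideways, using the guide fence to keep it square, until its two holes drop over the two pins and it lies flat in the lower nest, then move the hand clear. Only push or press the plate gently: do not pinch, lift or carry it, and leave the small things round the fixture where they are.

Things in the scene. Friction and masses are not known exactly. Their poses are not given: they have to be found in the camera images.
- fixture: Dark steel fixture fixed to the worktop, 150 (own x) x 220 (own y) x 35 mm. Origin: centre of its underside, on the worktop; x points to the fence at its far side, y along the slide direction, z up. Raised deck: top 22 mm above the origin, y from -110 to +5 mm. Nest: lower floor, 14 mm above the origin, y from +5 to +110 mm, open at its y = +110 end and its x = -75 side.
- fence (a point): Middle of the inner face of the bright guide fence, at deck height; fixture frame (60.7, 0, 22) mm. The fence is fixed and runs along the whole fixture, x from 60.7 to 75 mm, its top at 35 mm. It guides the plate's far (+x) edge.
- seat (a point): Where the plate's origin lies when the plate is on the pins: fixture frame (10, 54, 14) mm. The plate is then 0.7 mm off the fence, with 4 mm between its rear edge and the step of the deck. There is no stop behind the pins: pushed too far or too fast, the plate rides past them.
- plate: Loose bright U-shaped plate, 0.32 to 0.52 kg, 100 (own x) x 90 (own y) x 8 mm. Origin: centre of its outline, at the underside; axes as the fixture's when seated. Rear edge straight, at y = -45 mm; the U opens to +y: a cut 44 mm wide from y = 0 to 45 mm between two 28 mm legs. Centre of mass at y = -6 mm. Ground and slippery (friction about 0.3, slides at 1 to 2 N).
- plate_rear (a point): Middle of the plate's rear edge, half way up it; plate frame (0, -45, 4) mm. The plate starts flat on the deck, up to 0.12 rad askew, 8 to 20 mm off its seated line in x and 55 to 85 mm short of the seat in y. Slid square along the fence it is carried by deck and pin tips until the holes meet the pins, then it falls 8 mm.
- hole_near (a point): Centre of the 11 mm through hole in the plate's near (-x) leg, at the underside; plate frame (-36, -2, 0) mm.
- hole_far (a point): Centre of the 11 mm through hole in the plate's far (+x) leg, at the underside; plate frame (36, -2, 0) mm.
- pin_near (a point): Foot, on the nest floor, of the near pin: 8 mm diameter, 7.5 mm tall, the upper 4 mm tapering to 4 mm diameter; its tip is 0.5 mm below deck level. Fixture frame (-26, 52, 14) mm.
- pin_far (a point): Foot of the far pin, the same as the near one. Fixture frame (46, 52, 14) mm.
- vial_0: Bystander, to be left alone: clear 23 mm vial with a screw cap, 51 mm tall, standing behind the fence. Origin: centre of its underside.
- vial_1: Bystander, to be left alone: second such vial, behind the fence. Origin: centre of its underside.
- stopper: Bystander, to be left alone: pale conical stopper, 28 mm wide and 26 mm tall, behind the fence. Origin: centre of its underside.
- union_0: Bystander, to be left alone: small metal tube fitting, 13 x 36 x 15 mm, lying in front of the nest. Origin: centre of its underside.
- ferrule_box: Bystander, to be left alone: flat plastic box with a red lid, 55 x 78 x 23 mm, beyond the nest's open end. Origin: centre of its underside.
- usb_stick: Bystander, to be left alone: blue USB stick, 17 x 54 x 8 mm, beyond the nest's open end. Origin: centre of its underside.
Things that resemble listed ones, but are neither listed nor needed, are in the scene too. There is more than one size of the plate; the one meant has the size given above.

How it is judged (in metres and radians):
At the end, for the whole second after the job is handed in: Both holes are over their pins with the plate down on the nest floor (each hole's underside centre within 3 mm of its pin's foot), the plate is level within 0.03 rad and at rest, and the robot touches nothing (distance between hole_near and pin_near below 0.003 m and distance between hole_far and pin_far below 0.003 m and angle between plate's own z axis and vertical below 0.03 rad and linear speed of plate below 0.01 m/s and angular speed of plate below 0.1 rad/s).
It fails at once if the plate is lifted more than 10 mm above the deck (height (world z) of plate above 0.032 m).
It fails at once if the plate is tipped up by more than 0.35 rad (angle between plate's own z axis and vertical above 0.35 rad).
It fails at once if the plate is pinched, or pushed or pressed with more than 38 N (contact force between the fingers and plate above 38 N).
It fails at once if a bystander is shifted by more than 20 mm (distance of any of vial_0, vial_1, stopper, union_0, ferrule_box, usb_stick from where it was at the start of the episode above 0.02 m).
It also fails if it takes over 61 s, if anything falls off the work surface, if the arm or the gripper's body presses on something with over 40 N, if the wrist force passes 120 N, or if a joint passes its speed limit or range.

ROBOT

A 6-joint arm with a two-finger parallel gripper is mounted at the origin on a cart in front of the work surface, level with it; the furniture and walls round the work are solid. World frame = base frame: x ahead of the robot, y to its left, z up, the work surface at z = 0. Lengths are in m, angles in degrees, forces in N, time in s.
With the tool pointing down it reaches from about 0.425 to 1.125 m from the base axis. Payload 14.9 kg.
Tool frame: the origin (TCP) lies at the very end of the fingers, on their centre line; the grasp point (between the pads) lies 19 mm behind it (tcp_to_grasp is the distance from the TCP to the grasp point, in m); z points along the fingers, y is the line along which they close (so a half turn about z gives the same grasp; the last joint's range is limited). The gripper opens to 91 mm and grips with 3 to 60 N. Pads are 32 mm wide; open, the fingers measure 118 mm over their backs; the gripper's body (76 mm by 178 mm) begins 60 mm behind the grasp point.
Start: joints at [-66.251, 21.709, 99.362, -0, 58.929, -1.908], TCP at [0.303, -0.631, 0.214] pointing down, gripper open.
Joint ranges: [-158.91, 158.91], [-42.39, 125.64], [0.06, 152.35], [-60.88, 240.88], [17.5, 164.5], [-176.32, 176.32]. Speed limits (degrees/s): [108.29, 108.29, 136.94, 180, 180, 180].

INTERFACE

Orientations are given as a 3x3 rotation matrix whose columns are the frame's x, y, z axes.
In Python, from rig import * gives the robot as it stands.
- The arm moves only by the tool step_arm, never from a script. Its arguments are lists of equal length, an entry for each row: "fingers": the closure in counts, from 0 (fully open) to 255 (shut); "dp": the shift along the tool's x, y, z as a fraction of full scale, a list of three; "turn": the turn about the tool's z as a fraction of full scale. In form: {"fingers": [fingers, ...], "dp": [[tx, ty, tz], ...], "turn": [turn, ...]}. A call has exactly 8 rows; each row shifts and turns the commanded pose from where the row before left it, along the tool's axes as they then stand; what a row does not reach is not made up. Full scale, the value 1, is 0.08 m for a shift and 180 degrees for a turn. A row lasts 1/10 s, in which the tool goes at most 50 mm and 8.59 degrees, less where a joint would pass 70% of its speed; a pose out of reach is approached as far as the arm can. A call with a number of a shift or a turn outside -1 to 1 is refused whole. A call with a gripper value outside its range is refused whole. The fingers move at their own pace and stop on an object; "force" is the grip in N (left out, the last holds). Time passes only in rows, so rows that do not move let the fingers close, or fill a call up. It gives the time, the measured TCP pose, the force, the opening and the grip force at its end, in the units of the state.
- get_state(): the state, without advancing time (a new reading comes with each control period).
- grab_frame(name): name is "scene" or "top" or "wrist"; returns a dict with "color" (420x560x3 uint8, red, green, blue), "fx", "fy", "cx", "cy" (pixels), "k1" (the pictures are not rectified: a ray, as slopes to the right and down, at radius r is drawn at 1 + k1 r^2 times it, then the intrinsics apply), "rvec" (rotation vector, rad) and "tvec" (3), from world to camera coordinates, as OpenCV has them. Camera axes: x right, y down, z forward; pixel columns grow to the right and rows downward; lengths in m; the calibration is good to about 2 mm. A picture is of the moment at which its call begins. There is no depth.
- hand_in(): hands the job in; it is judged then, once.
The state is a dict: "time_s": time; "joints": joint angles; "qvel": joint speeds; "joint_efforts": joint torques, N m; "position": TCP position; "eef_rot": TCP orientation; "contact_force": force on the tool from outside, world axes, zero at the start; "ft_torque": the same for the moment, N m; "grip_width": finger opening in m; "grip_force": force on a finger pad.
Only numpy, scipy, OpenCV 4.12 (cv2) and the standard library are available. Lean on these libraries where they do the work, as an engineer would, in place of code of your own. Each camera call takes 0.05 s, during which the arm holds its last target. There are 200 camera calls.

## Working session

There is one attempt and no reset: what is moved stays moved. The work goes in short steps, Python scripts to look and compute and a tool call to move; the robot and the scene stay as the last step left them, time stands still between calls to the robot, and variables do not carry over. Pictures are saved under pics/ and viewed, at most 10 in all, crops included, and the job is handed in when it is done.

Besides the shell and the picture viewer there is one more tool, called after ">>>" as name([rows], argument=value, ...), one row to a line, values as JSON. step_arm: Moves the arm, as the interface text tells. Its arguments: {"type":"object","properties":{"fingers":{"type":"array","items":{"type":"number"}},"dp":{"type":"array","items":{"type":"array","items":{"type":"number","minimum":-1,"maximum":1}}},"turn":{"type":"array","items":{"type":"number","minimum":-1,"maximum":1}},"force":{"type":"number"}},"required":["fingers","dp","turn"]}

```bash
mkdir -p pics; ls
python3 - <<'E'
from rig import *
import cv2, numpy as np
s=get_state(); print(s)
for n in("top","scene"):
    f=grab_frame(n); cv2.imwrite(f"pics/{n}0.png",f["color"][...,::-1]); print(n,{k:np.round(v,4).tolist() for k,v in f.items() if k!="color"})
a=cv2.imread("pics/top0.png")
E
```

```text
pics
{'time_s': 0.0, 'joints': array([-6.62538794e+01,  2.17381457e+01,  9.93973072e+01, -2.23505312e-03,
        5.89288942e+01, -1.91005529e+00]), 'qvel': array([-0.00905567,  0.03494532, -0.00632971, -0.01275548, -0.00591047,
        0.0352756 ]), 'joint_efforts': array([ 1.92844127e-03, -7.63712239e+01, -4.34364581e+01,  6.51584705e-02,
        4.24480112e-02, -1.20330037e-04]), 'position': array([ 0.30287452, -0.63062181,  0.21327809]), 'eef_rot': array([[ 9.01399728e-01,  4.32987640e-01, -4.82826158e-04],
       [ 4.32987910e-01, -9.01399157e-01,  1.01453361e-03],
       [ 4.06142343e-06, -1.12355821e-03, -9.99999369e-01]]), 'contact_force': array([ 0.59965418, -0.64044725,  0.27117953]), 'ft_torque': array([ 0.02728898, -0.0225199 , -0.05549522]), 'grip_force': 0.0, 'grip_width': 0.09147307980090166}
top {'fx': 477.4931, 'fy': 477.4931, 'cx': 270.7089, 'cy': 208.2137, 'k1': -0.1518, 'rvec': [2.1333, -2.1531, 0.1759], 'tvec': [-0.0631, 0.5718, 1.1684]}
scene {'fx': 507.6321, 'fy': 507.6321, 'cx': 281.648, 'cy': 212.1011, 'k1': -0.0142, 'rvec': [1.9413, -1.0959, 0.5876], 'tvec': [-0.3461, 0.2816, 0.6417]}
```

View pics/top0.png

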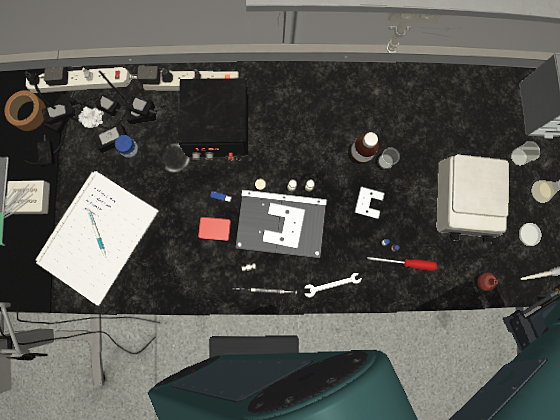

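View pics/scene0.png

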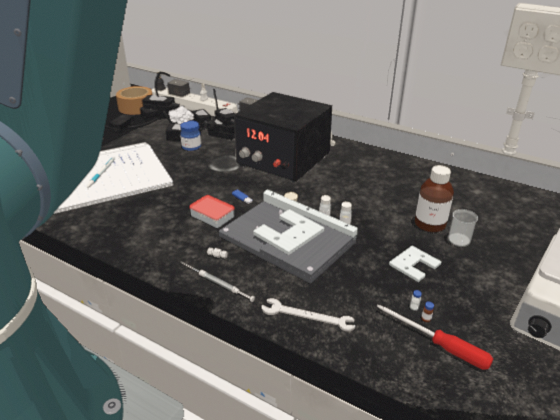

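The top view shows the plate at about (285,226), on the dark fixture (281,223). Its U opens left, towards the ferrule box at (214,229). The only look-alike is a smaller U plate at (369,202) on the worktop. I choose the one on the deck and check it in a crop.

```bash
cat > h.py <<'E'
from rig import *
import cv2, numpy as np
def ray(f,px,z):
    """pixels -> world points on plane z"""
    K=np.array([[f["fx"],0,f["cx"]],[0,f["fy"],f["cy"]],[0,0,1]])
    u=cv2.undistortPoints(np.float64(px).reshape(-1,1,2),K,np.array([f["k1"],0,0,0.]))[:,0]
    R=cv2.Rodrigues(np.float64(f["rvec"]))[0]; C=-R.T@np.float64(f["tvec"])
    d=np.c_[u,np.ones(len(u))]@R
    return C+d*((z-C[2])/d[:,2])[:,None]
def proj(f,P):
    K=np.array([[f["fx"],0,f["cx"]],[0,f["fy"],f["cy"]],[0,0,1]])
    return cv2.projectPoints(np.float64(P).reshape(-1,1,3),np.float64(f["rvec"]),np.float64(f["tvec"]),K,np.array([f["k1"],0,0,0.]))[0][:,0]
E
python3 - <<'E'
from h import *
f=grab_frame("top"); c=f["color"]; cr=c[170:280,190:400]
cv2.imwrite("pics/crop1.png",cv2.resize(cr[...,::-1],None,fx=3.8,fy=3.8,interpolation=cv2.INTER_CUBIC))
g=cv2.cvtColor(c,cv2.COLOR_RGB2GRAY)
m=(g>170).astype(np.uint8)
for k in cv2.findContours(m,cv2.RETR_EXTERNAL,cv2.CHAIN_APPROX_NONE)[0]:
    if cv2.contourArea(k)>150:
        x,y,w,h=cv2.boundingRect(k)
        if 190<x<400 and 170<y<280:
            r=cv2.boxPoints(cv2.minAreaRect(k)); W=ray(f,r,0.03)
            print((x,y,w,h),cv2.contourArea(k),np.round(r,1).tolist(),np.round(W,4).tolist(),np.linalg.norm(np.diff(W[:3],axis=0),axis=1))
print(g[225,225:245],g[225,318:332],g[195:210,300],g[245:262,280])
E
```

```text
(305, 273, 57, 24) 230.5 [[302.29998779296875, 286.0], [358.3999938964844, 269.29998779296875], [361.79998779296875, 280.8999938964844], [305.79998779296875, 297.6000061035156]] [[0.3744, -0.1463, 0.03], [0.4144, -0.2901, 0.03], [0.3849, -0.2981, 0.03], [0.3453, -0.1545, 0.03]] [0.14930259 0.03050918]
(263, 203, 42, 45) 1030.0 [[261.79998779296875, 240.8000030517578], [269.5, 202.3000030517578], [304.5, 209.3000030517578], [296.79998779296875, 247.8000030517578]] [[0.4899, -0.0451, 0.03], [0.5891, -0.0656, 0.03], [0.57, -0.1556, 0.03], [0.4711, -0.134, 0.03]] [0.10130534 0.0919634 ]
(242, 190, 85, 15) 405.0 [[241.39999389648438, 195.0], [242.10000610351562, 189.3000030517578], [326.1000061035156, 199.0], [325.3999938964844, 204.8000030517578]] [[0.6088, 0.0069, 0.03], [0.624, 0.0052, 0.03], [0.5964, -0.2121, 0.03], [0.5813, -0.21, 0.03]] [0.01525825 0.21905142]
(355, 187, 29, 31) 440.5 [[354.3999938964844, 212.39999389648438], [360.79998779296875, 186.6999969482422], [384.1000061035156, 192.5], [377.70001220703125, 218.1999969482422]] [[0.5609, -0.2848, 0.03], [0.6284, -0.3043, 0.03], [0.6125, -0.3654, 0.03], [0.5451, -0.3452, 0.03]] [0.07026223 0.06312749]
[162 163 164 173 110  36  31  34  32  27  26  26  15  87 112 112 111 111
 111 111] [117 113 113 116 121  78  27  34  37  35  36  46  42  40] [  2 179 255 254 251 255 255 123 104 112 112 111 101 166 255] [ 93 112 117 117 119 118 121 114  73  16  26  31  38  36  38  39  41]
```

View pics/crop1.png

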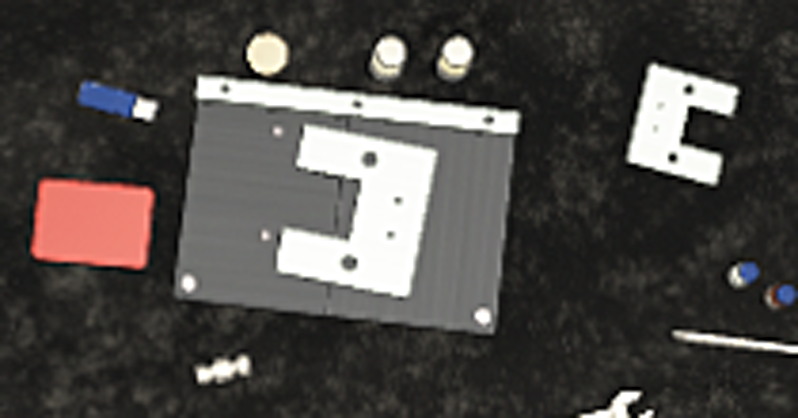

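The crop confirms the choice. The plate on the deck measures 101 x 92 mm (expected 100 x 90), and the look-alike at right is about 70 x 63 mm. The plate is skewed clockwise relative to the fence, and the pin tips show at crop (278,131) and (265,235). Next I set up the fixture frame.

Run:
```python
from h import *
f=grab_frame("top"); c=f["color"]
def sub(p): return np.array([190,170])+(np.float64(p)+.5)/3.8-.5
# fence top corners (z .035): minAreaRect of bright; pins tips z .0215
fe=ray(f,[[241.4,195],[242.1,189.3],[326.1,199],[325.4,204.8]],.035)
yv=(fe[1]-fe[2]+fe[0]-fe[3])[:2]; yv/=np.linalg.norm(yv); xv=np.array([yv[1],-yv[0]])
print("yaw",np.degrees(np.arctan2(xv[1],xv[0])))
print("len",np.linalg.norm(fe[1]-fe[2]),np.linalg.norm(fe[0]-fe[1]))
o=fe.mean(0)[:2]-xv*.06785
print("origin fence",o)
pins=ray(f,sub([[265,235],[278,131]]),.0215)[:,:2]; print("pins fix (-26,52),(46,52):",[(round(float((p-o)@xv),4),round(float((p-o)@yv),4)) for p in pins])
cor=ray(f,sub([[177,297],[494,334]]),.014)[:,:2]; print("near corners (-75,+-110):",[(round(float((p-o)@xv),4),round(float((p-o)@yv),4)) for p in cor])
pl=ray(f,[[261.8,240.8],[269.5,202.3],[304.5,209.3],[296.8,247.8]],.03)[:,:2]
print("plate corners fix",[(round(float((p-o)@xv),4),round(float((p-o)@yv),4)) for p in pl])
ho=ray(f,sub([[349,262],[370,159]]),.03)[:,:2]; print("holes",[(round(float((p-o)@xv),4),round(float((p-o)@yv),4)) for p in ho])
```

```text
yaw -7.2092339076554195
len 0.21805997214220713 0.015049096266777888
origin fence [ 0.53441641 -0.09378363]
pins fix (-26,52),(46,52): [(-0.0265, 0.0521), (0.0454, 0.0518)]
near corners (-75,+-110): [(-0.0747, 0.1065), (-0.0747, -0.1098)]
plate corners fix [(-0.0504, 0.0428), (0.0507, 0.0349), (0.0431, -0.0568), (-0.0578, -0.0477)]
holes [(-0.0389, -0.0063), (0.0322, -0.0126)]
```

>>> step_arm([
  [0.284,-0.328,0],
  [0.284,-0.328,0],
  [0.284,-0.328,0],
  [0.284,-0.328,0],
  [0.284,-0.328,0],
  [0.284,-0.328,0],
  [0.284,-0.328,0],
  [0.284,-0.328,0],
], fingers=[255,255,255,255,255,255,255,255], turn=[0,0,0,0,0,0,0,0], force=10)

```text
time_s: 1.0
position: [0.3761, -0.3617, 0.2139]
eef_rot: [[0.901, 0.433, 0.0], [0.433, -0.901, 0.0], [0.0, -0.0, -1.0]]
contact_force: [-0.2, -0.1, -0.2]
grip_width: 0.0301
grip_force: 0.0
```

>>> step_arm([
  [0.284,-0.328,0],
  [0.284,-0.328,0],
  [0.284,-0.328,0],
  [0.284,-0.328,0],
  [0.284,-0.328,0],
  [0.284,-0.328,0],
  [0.284,-0.328,0],
  [0.284,-0.328,0],
], fingers=[255,255,255,255,255,255,255,255], turn=[0,0,0,0,0,0,0,0])

```text
time_s: 1.8
position: [0.4491, -0.0937, 0.214]
eef_rot: [[0.901, 0.433, 0.0], [0.433, -0.901, -0.0], [0.0, 0.0, -1.0]]
contact_force: [1.2, -0.1, 0.6]
grip_width: 0.0008
grip_force: 0.0
```

>>> step_arm([
  [0,0,0.2],
  [0,0,0.2],
  [0,0,0.2],
  [0,0,0.2],
  [0,0,0.2],
  [0,0,0.2],
  [0,0,0.2],
  [0,0,0],
], fingers=[255,255,255,255,255,255,255,255], turn=[-0.0453,-0.0453,-0.0453,-0.0453,-0.0453,-0.0453,-0.0453,0])

```text
time_s: 2.6
position: [0.4478, -0.0948, 0.1004]
eef_rot: [[0.124, 0.992, -0.003], [0.992, -0.124, 0.001], [0.0, -0.003, -1.0]]
contact_force: [-0.1, -1.2, -0.0]
grip_width: 0.0
grip_force: 0.0
```

```bash
cat >> h.py <<'E'
O=np.array([.5344,-.0938]); Y=np.radians(-7.2); XV=np.array([np.cos(Y),np.sin(Y)]); YV=np.array([-XV[1],XV[0]])
def fix(p): d=np.asarray(p)[:2]-O; return np.round([1e3*d@XV,1e3*d@YV],1)
def rep():
    s=get_state(); R=s["eef_rot"]
    print("t",round(s["time_s"],2),"fix mm",fix(s["position"]),"z",round(s["position"][2]*1e3,1),"yaw of tool y rel fixture",round(np.degrees(np.arctan2(R[1,1],R[0,1])-Y),2),"F(fix)",np.round([s["contact_force"][:2]@XV,s["contact_force"][:2]@YV,s["contact_force"][2]],1),"w",round(s["grip_width"]*1e3,1))
E
python3 -c "from h import *; rep()"
```

```text
t 2.6 fix mm [-85.8 -11.9] z 100.4 yaw of tool y rel fixture 0.07 F(fix) [ 0.  -1.3 -0. ] w 0.0
```

>>> step_arm([
  [0,0,0.18],
  [0,0,0.18],
  [0,0,0.18],
  [0,0,0.18],
  [0,0,0.18],
  [0,0,0.045],
  [0,0.05,0],
  [0,0.05,0],
], fingers=[255,255,255,255,255,255,255,255], turn=[0,0,0,0,0,0,0,0])

```text
time_s: 3.4
position: [0.4578, -0.0964, 0.0272]
eef_rot: [[0.128, 0.992, 0.001], [0.992, -0.128, -0.0], [-0.0, 0.001, -1.0]]
contact_force: [-0.4, -1.5, 0.6]
grip_width: 0.0008
grip_force: 0.0
```

```bash
python3 -c "
from h import *; rep()
f=grab_frame('wrist'); cv2.imwrite('pics/w1.png',f['color'][...,::-1])"
```

```text
t 3.4 fix mm [-75.7 -12.1] z 27.2 yaw of tool y rel fixture -0.15 F(fix) [-0.2 -1.5  0.6] w 0.8
```

View pics/w1.png

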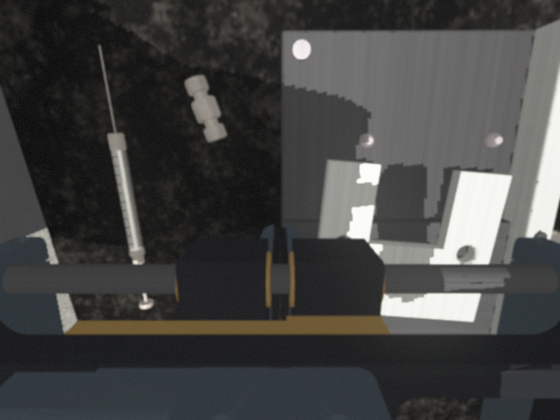

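The wrist view shows the closed fingers (178–385, 285) beside the plate's near leg, with the pins at (366,140) and (494,140). I push towards the fence.

>>> step_arm([
  [0,0.025,0.02],
  [0,0.025,0],
  [0,0.025,0],
  [0,0.025,0],
  [0,0.025,0],
  [0,0.025,0],
  [0,0.025,0],
  [0,0,0],
], fingers=[255,255,255,255,255,255,255,255], turn=[0,0,0,0,0,0,0,0])

```text
time_s: 4.25
position: [0.4707, -0.0979, 0.0246]
eef_rot: [[0.126, 0.992, -0.0], [0.992, -0.126, 0.0], [0.0, -0.001, -1.0]]
contact_force: [-1.6, 0.4, -0.5]
grip_width: 0.0002
grip_force: 0.6
```

```bash
cat >> h.py <<'E'
def plate(name="top",z=.030):
    """bright plate outline in the fixture: minAreaRect corners, fixture mm"""
    f=grab_frame(name); g=cv2.cvtColor(f["color"],cv2.COLOR_RGB2GRAY)
    poly=proj(f,[list(O+a*XV+b*YV)+[.022] for a,b in((-75,-110),(59,-110),(59,110),(-75,110)) for a,b in[(a/1e3,b/1e3)]])
    m=np.zeros_like(g); cv2.fillConvexPoly(m,np.int32(poly.round()),255); m=((g>170)&(m>0)).astype(np.uint8)
    k=max(cv2.findContours(m,cv2.RETR_EXTERNAL,cv2.CHAIN_APPROX_NONE)[0],key=cv2.contourArea)
    r=cv2.boxPoints(cv2.minAreaRect(k)); print("area",cv2.contourArea(k),"corners",[fix(p).tolist() for p in ray(f,r,z)])
E
python3 -c "from h import *; rep(); plate()"
```

```text
t 4.25 fix mm [-62.7 -12. ] z 24.6 yaw of tool y rel fixture -0.06 F(fix) [-1.6  0.2 -0.5] w 0.2
area 47.0 corners [[29.2, 36.0], [52.7, 34.1], [47.8, -24.3], [24.4, -22.3]]
```

>>> step_arm([
  [0,0.015,0],
  [0,0.015,0],
  [0,0.015,0],
  [0,0.015,0],
  [0,0.015,0],
  [0,0.015,0],
  [0,0,0],
  [0,0,0],
], fingers=[255,255,255,255,255,255,255,255], turn=[0,0,0,0,0,0,0,0])

```text
time_s: 5.1
position: [0.4782, -0.0989, 0.0248]
eef_rot: [[0.126, 0.992, 0.0], [0.992, -0.126, -0.0], [-0.0, 0.0, -1.0]]
contact_force: [-0.3, 0.6, 0.3]
grip_width: 0.0005
grip_force: 0.6
```

```bash
python3 -c "from h import *; rep(); plate(); plate('scene')"
```

```text
t 5.1 fix mm [-55.2 -12.1] z 24.8 yaw of tool y rel fixture -0.06 F(fix) [-0.4  0.6  0.3] w 0.5
area 34.0 corners [[56.5, 36.9], [62.3, -11.8], [44.1, -13.8], [38.4, 34.8]]
area 277.0 corners [[-19.8, -4.4], [50.9, 26.4], [50.9, -53.8], [-17.1, -78.7]]
```

>>> step_arm([
  [0,0.006,0],
  [0,0.006,0],
  [0,0.006,0],
  [0,0.006,0],
  [0,0.006,0],
  [0,0,0],
  [0,0,0],
  [0,0,0],
], fingers=[255,255,255,255,255,255,255,255], turn=[0,0,0,0,0,0,0,0])

```text
time_s: 6.0
position: [0.4804, -0.0992, 0.0247]
eef_rot: [[0.126, 0.992, 0.0], [0.992, -0.126, -0.0], [-0.0, 0.0, -1.0]]
contact_force: [-1.1, 0.7, 0.5]
grip_width: 0.0001
grip_force: 0.9
```

```bash
python3 -c "
from h import *; rep()
f=grab_frame('scene'); cv2.imwrite('pics/s2.png',cv2.resize(f['color'][170:290,200:380,::-1],None,fx=4,fy=4,interpolation=cv2.INTER_CUBIC))"
```

```text
t 6.0 fix mm [-52.9 -12.1] z 24.7 yaw of tool y rel fixture -0.07 F(fix) [-1.1  0.6  0.5] w 0.1
```

View pics/s2.png

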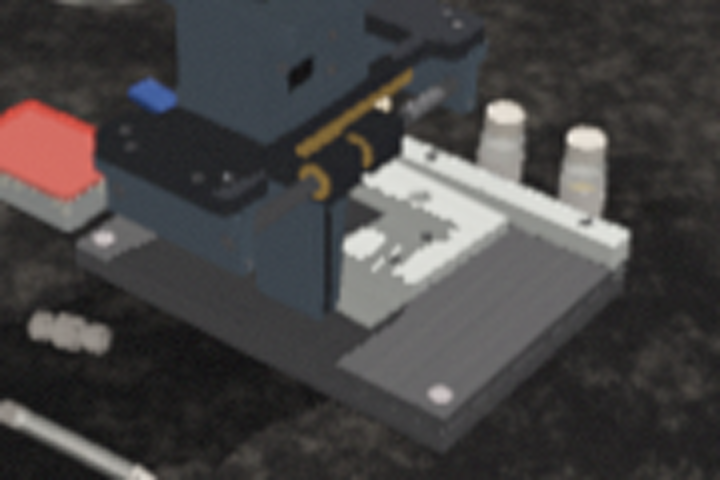

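The scene view shows the fingers on the near leg. The plate's rear far corner, at crop (508,220), is nearly at the fence foot. I carry on in small steps.

>>> step_arm([
  [0,0.005,0],
  [0,0.005,0],
  [0,0.005,0],
  [0,0,0],
  [0,0,0],
  [0,0,0],
  [0,0,0],
  [0,0,0],
], fingers=[255,255,255,255,255,255,255,255], turn=[0,0,0,0,0,0,0,0])

```text
time_s: 6.85
position: [0.4814, -0.0993, 0.0247]
eef_rot: [[0.126, 0.992, -0.0], [0.992, -0.126, 0.0], [0.0, -0.0, -1.0]]
contact_force: [-4.7, -0.0, 0.5]
grip_width: 0.0006
grip_force: 2.0
```

```bash
python3 -c "from h import *; rep()"
```

```text
t 6.85 fix mm [-51.9 -12.1] z 24.7 yaw of tool y rel fixture -0.07 F(fix) [-4.6 -0.6  0.5] w 0.6
```

>>> step_arm([
  [0,0.005,0],
  [0,0,0],
  [0,0,0],
  [0,0,0],
  [0,0,0],
  [0,0,0],
  [0,0,0],
  [0,0,0],
], fingers=[255,255,255,255,255,255,255,255], turn=[0,0,0,0,0,0,0,0])

```text
time_s: 7.65
position: [0.4817, -0.0993, 0.0247]
eef_rot: [[0.126, 0.992, -0.001], [0.992, -0.126, 0.0], [0.0, -0.001, -1.0]]
contact_force: [-4.7, -1.1, 2.4]
grip_width: 0.0006
grip_force: 2.6
```

>>> step_arm([
  [0,0.003,0],
  [0,0,0],
  [0,-0.03,0],
  [0,-0.1,0],
  [0,-0.1,0],
  [0,0,-0.2],
  [0,0,-0.2],
  [0,0,-0.2],
], fingers=[255,255,255,255,255,255,255,255], turn=[0,0,0,0,0,0,0,0])

```text
time_s: 8.45
position: [0.4634, -0.097, 0.0733]
eef_rot: [[0.127, 0.992, 0.0], [0.992, -0.127, 0.0], [0.0, 0.0, -1.0]]
contact_force: [1.0, 0.2, -0.0]
grip_width: 0.0002
grip_force: 0.0
```

>>> step_arm([
  [-0.2,0.2,0],
  [-0.25,0.2,0],
  [-0.25,0.2,0],
  [-0.2,0.2,0],
  [0,0.2,0],
  [0,0,0],
  [0,0,0],
  [0,0,0],
], fingers=[115,115,115,115,115,115,115,115], turn=[0,0,0,0,0,0,0,0])

```text
time_s: 9.25
position: [0.5331, -0.1781, 0.0726]
eef_rot: [[0.126, 0.992, -0.001], [0.992, -0.126, 0.0], [0.0, -0.001, -1.0]]
contact_force: [0.7, 0.6, -0.1]
grip_width: 0.0498
grip_force: 0.0
```

```bash
python3 -c "
from h import *; rep(); plate()
f=grab_frame('wrist'); cv2.imwrite('pics/w3.png',f['color'][...,::-1])"
```

```text
t 9.25 fix mm [  9.3 -83.8] z 72.6 yaw of tool y rel fixture -0.04 F(fix) [ 0.6  0.7 -0.1] w 49.8
area 123.0 corners [[31.7, 37.6], [60.4, 36.3], [58.4, -2.3], [29.7, -0.8]]
```

View pics/w3.png

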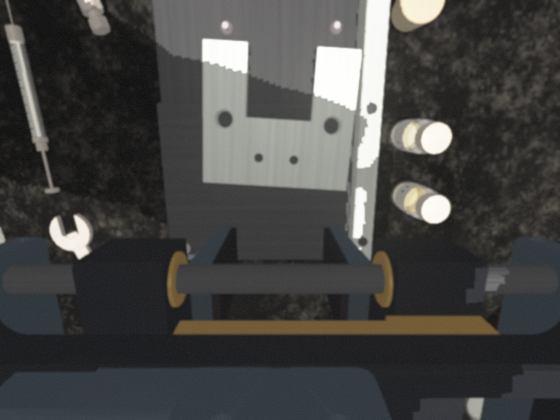

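The wrist view shows the plate's rear edge from (203,184) to (349,191), its holes at (225,119) and (331,125), and the pins at (226,27) and (336,27). I measure the skew from these.

```bash
python3 -c "
from h import *
f=grab_frame('wrist')
for n,p,z in(('plate rn rf fn ff',[[203,184],[349,191],[203,40],[361,46]],.03),('holes',[[225,119],[331,125]],.03),('pins',[[226,27],[336,27]],.0215),('fence top inner',[[363,0],[347,240]],.035)):
    print(n,[fix(q).tolist() for q in ray(f,p,z)])"
```

```text
plate rn rf fn ff [[-44.0, -50.7], [57.8, -55.7], [-38.5, 39.9], [60.3, 36.5]]
holes [[-26.8, -7.3], [43.5, -11.2]]
pins [[-25.1, 49.7], [45.6, 49.7]]
fence top inner [[58.7, 60.0], [57.2, -90.1]]
```

>>> step_arm([
  [0,0,0.15],
  [0,0,0.15],
  [0,0,0.15],
  [0,0,0.15],
  [0.03,0,0],
  [0.04,0,0],
  [0.04,0,0],
  [0,0,0],
], fingers=[115,115,115,115,115,115,115,115], turn=[0,0,0,0,0,0,0,0])

```text
time_s: 10.2
position: [0.5352, -0.1694, 0.0245]
eef_rot: [[0.126, 0.992, -0.0], [0.992, -0.126, 0.0], [0.0, -0.0, -1.0]]
contact_force: [1.0, 0.4, 0.5]
grip_width: 0.0501
grip_force: 0.0
```

>>> step_arm([
  [0.025,0,0],
  [0.025,0,0],
  [0.025,0,0],
  [0.025,0,0],
  [0.025,0,0],
  [0.025,0,0],
  [0.025,0,0],
  [0.025,0,0],
], fingers=[115,115,115,115,115,115,115,115], turn=[0,0,0,0,0,0,0,0])

```text
time_s: 11.0
position: [0.5373, -0.1539, 0.0248]
eef_rot: [[0.126, 0.992, -0.0], [0.992, -0.126, -0.0], [-0.0, 0.0, -1.0]]
contact_force: [-0.6, -3.1, 1.9]
grip_width: 0.0498
grip_force: 1.6
```

```bash
python3 -c "
from h import *; rep()
f=grab_frame('wrist'); cv2.imwrite('pics/w4.png',f['color'][...,::-1])"
```

```text
t 11.0 fix mm [ 10.4 -59.3] z 24.8 yaw of tool y rel fixture -0.06 F(fix) [-0.2 -3.2  1.9] w 49.8
```

View pics/w4.png

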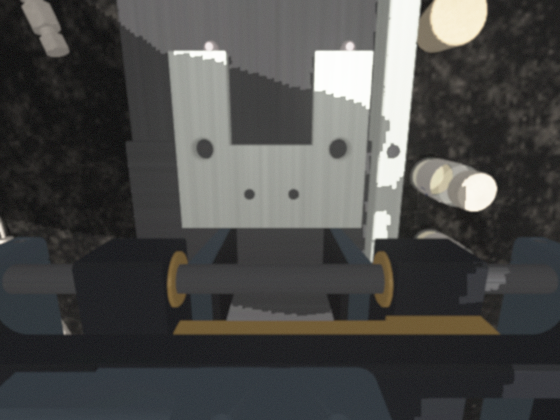

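The plate is now square: its rear edge lies along row 228 and the holes are at (205,148) and (338,148). I measure the x offset and the push offset.

```bash
cat >> h.py <<'E'
def holes(guess,z=.03,half=12):
    """dark hole centroids near guessed wrist pixels"""
    f=grab_frame("wrist"); g=cv2.cvtColor(f["color"],cv2.COLOR_RGB2GRAY); out=[]
    for u,v in guess:
        w=g[v-half:v+half+1,u-half:u+half+1].astype(float); m=w<(w.min()+np.median(w))/2
        yy,xx=np.nonzero(m); out.append([u-half+xx.mean(),v-half+yy.mean()])
    print("px",np.round(out,1).tolist(),"fix",[fix(q).tolist() for q in ray(f,out,z)]); return f
E
python3 -c "
from h import *; f=holes([[205,148],[338,148]])
print('pins',[fix(q).tolist() for q in ray(f,[[210,47],[349,47]],.0215)],'rear',[fix(q).tolist() for q in ray(f,[[183,228],[364,228]],.03)])"
```

```text
px [[204.4, 148.2], [337.8, 148.3]] fix [[-29.3, 0.7], [40.6, 0.6]]
pins [[-25.4, 51.1], [45.6, 51.0]] rear [[-43.9, -43.0], [57.3, -43.1]]
```

The plate is square but about 4 mm short of the fence (hole midpoint x about 6, needed 10). I go back round for a second side push through the centre of mass.

>>> step_arm([
  [-0.1,0,0],
  [0,-0.265,0],
  [0,-0.265,0],
  [0,-0.265,0],
  [0,-0.265,0],
  [0,0,0],
  [0,0,0],
  [0.1,0,0],
], fingers=[255,255,255,255,255,255,255,255], turn=[0,0,0,0,0,0,0,0])

```text
time_s: 11.9
position: [0.4543, -0.1439, 0.025]
eef_rot: [[0.127, 0.992, 0.001], [0.992, -0.127, -0.0], [-0.0, 0.001, -1.0]]
contact_force: [0.3, -0.4, 0.3]
grip_width: 0.0006
grip_force: 0.0
```

>>> step_arm([
  [0.25,0,0],
  [0.25,0,0],
  [0.2,0,0],
  [0,0,0],
  [0,0.05,0],
  [0,0.05,0],
  [0,0.05,0],
  [0,0,0],
], fingers=[255,255,255,255,255,255,255,255], turn=[0,0,0,0,0,0,0,0])

```text
time_s: 12.7
position: [0.473, -0.0898, 0.0248]
eef_rot: [[0.127, 0.992, 0.001], [0.992, -0.127, -0.0], [-0.0, 0.001, -1.0]]
contact_force: [0.2, -0.7, -0.3]
grip_width: 0.0004
grip_force: 0.0
```

```bash
python3 -c "from h import *; rep()"
```

```text
t 12.7 fix mm [-61.4  -3.8] z 24.8 yaw of tool y rel fixture -0.1 F(fix) [ 0.3 -0.6 -0.3] w 0.4
```

>>> step_arm([
  [0,0.02,0],
  [0,0.02,0],
  [0,0.02,0],
  [0,0.02,0],
  [0,0.02,0],
  [0,0.02,0],
  [0,0,0],
  [0,0,0],
], fingers=[255,255,255,255,255,255,255,255], turn=[0,0,0,0,0,0,0,0])

```text
time_s: 13.5
position: [0.4816, -0.0904, 0.0247]
eef_rot: [[0.126, 0.992, -0.0], [0.992, -0.126, 0.0], [0.0, -0.0, -1.0]]
contact_force: [-0.9, -0.4, 0.0]
grip_width: 0.0003
grip_force: 0.5
```

>>> step_arm([
  [0,0.005,0],
  [0,0.005,0],
  [0,0.005,0],
  [0,0,0],
  [0,0,0],
  [0,0,0],
  [0,0,0],
  [0,0,0],
], fingers=[255,255,255,255,255,255,255,255], turn=[0,0,0,0,0,0,0,0])

```text
time_s: 14.3
position: [0.4828, -0.0906, 0.0247]
eef_rot: [[0.126, 0.992, -0.0], [0.992, -0.126, 0.0], [0.0, -0.0, -1.0]]
contact_force: [-1.8, 0.4, 0.8]
grip_width: 0.0006
grip_force: 1.2
```

```bash
python3 -c "from h import *; rep()"
```

```text
t 14.3 fix mm [-51.6  -3.3] z 24.7 yaw of tool y rel fixture -0.07 F(fix) [-1.8  0.2  0.8] w 0.6
```

>>> step_arm([
  [0,0.005,0],
  [0,0.005,0],
  [0,0.005,0],
  [0,0,0],
  [0,0,0],
  [0,0,0],
  [0,0,0],
  [0,0,0],
], fingers=[255,255,255,255,255,255,255,255], turn=[0,0,0,0,0,0,0,0])

```text
time_s: 15.1
position: [0.4842, -0.0908, 0.0248]
eef_rot: [[0.127, 0.992, 0.0], [0.992, -0.127, -0.0], [-0.0, 0.0, -1.0]]
contact_force: [-1.2, 1.1, 0.2]
grip_width: 0.0004
grip_force: 0.5
```

```bash
python3 -c "from h import *; rep()"
```

```text
t 15.1 fix mm [-50.2  -3.3] z 24.8 yaw of tool y rel fixture -0.07 F(fix) [-1.3  1.   0.2] w 0.4
```

>>> step_arm([
  [0,0.005,0],
  [0,0.005,0],
  [0,0.005,0],
  [0,0,0],
  [0,0,0],
  [0,0,0],
  [0,0,0],
  [0,0,0],
], fingers=[255,255,255,255,255,255,255,255], turn=[0,0,0,0,0,0,0,0])

```text
time_s: 15.9
position: [0.4853, -0.0909, 0.0247]
eef_rot: [[0.126, 0.992, 0.0], [0.992, -0.126, 0.0], [0.0, 0.0, -1.0]]
contact_force: [-3.0, 1.0, -0.4]
grip_width: 0.0006
grip_force: 1.0
```

```bash
python3 -c "from h import *; rep()"
```

```text
t 15.9 fix mm [-49.1  -3.3] z 24.7 yaw of tool y rel fixture -0.07 F(fix) [-3.1  0.6 -0.4] w 0.6
```

>>> step_arm([
  [0,0.005,0],
  [0,0.005,0],
  [0,0,0],
  [0,0,0],
  [0,0,0],
  [0,0,0],
  [0,0,0],
  [0,0,0],
], fingers=[255,255,255,255,255,255,255,255], turn=[0,0,0,0,0,0,0,0])

```text
time_s: 16.7
position: [0.486, -0.091, 0.0247]
eef_rot: [[0.126, 0.992, -0.0], [0.992, -0.126, 0.0], [0.0, -0.0, -1.0]]
contact_force: [-2.5, -0.3, 0.6]
grip_width: 0.0004
grip_force: 1.6
```

```bash
python3 -c "from h import *; rep()"
```

```text
t 16.7 fix mm [-48.4  -3.3] z 24.7 yaw of tool y rel fixture -0.06 F(fix) [-2.5 -0.6  0.6] w 0.4
```

>>> step_arm([
  [0,0.005,0],
  [0,0.005,0],
  [0,0,0],
  [0,0,0],
  [0,0,0],
  [0,0,0],
  [0,0,0],
  [0,0,0],
], fingers=[255,255,255,255,255,255,255,255], turn=[0,0,0,0,0,0,0,0])

```text
time_s: 17.5
position: [0.4861, -0.091, 0.0246]
eef_rot: [[0.126, 0.992, -0.001], [0.992, -0.126, 0.0], [0.0, -0.002, -1.0]]
contact_force: [-6.7, -0.6, 2.4]
grip_width: 0.0006
grip_force: 3.6
```

```bash
python3 -c "
from h import *; rep()
f=grab_frame('wrist'); cv2.imwrite('pics/w5.png',f['color'][...,::-1])"
```

```text
t 17.5 fix mm [-48.3  -3.3] z 24.6 yaw of tool y rel fixture -0.06 F(fix) [-6.6 -1.4  2.4] w 0.6
```

View pics/w5.png

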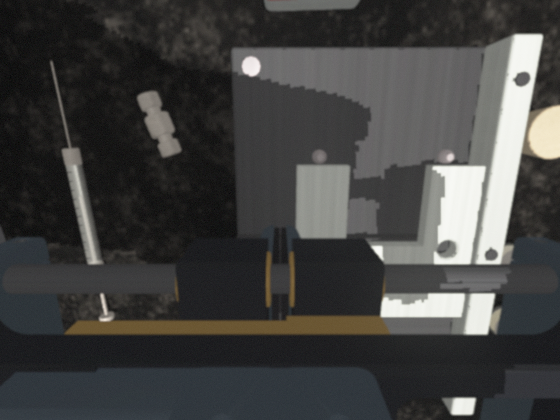

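The plate has stalled against the fence, square, at 6.7 N with no further motion. The front legs at row 165 line up with the pins (318 and 446, 157). I return to the rear edge for the push.

>>> step_arm([
  [0,-0.05,0],
  [0,-0.2,0],
  [-0.3,0,0],
  [-0.3,0,0],
  [-0.275,0,0],
  [0,0,0],
  [0,0.2,0],
  [0,0.2,0],
], fingers=[255,255,255,255,255,255,255,255], turn=[0,0,0,0,0,0,0,0])

```text
time_s: 18.35
position: [0.4905, -0.162, 0.0249]
eef_rot: [[0.127, 0.992, 0.001], [0.992, -0.127, -0.0], [-0.0, 0.001, -1.0]]
contact_force: [0.0, 0.8, -1.3]
grip_width: 0.0002
grip_force: 0.0
```

>>> step_arm([
  [0,0.2,0],
  [0,0.2,0],
  [0,0.18,0],
  [0,0,0],
  [0,0,0],
  [0,0,0],
  [0,0,0],
  [0,0,0],
], fingers=[115,115,115,115,115,115,115,115], turn=[0,0,0,0,0,0,0,0])

```text
time_s: 19.15
position: [0.5355, -0.1679, 0.0247]
eef_rot: [[0.127, 0.992, -0.0], [0.992, -0.127, 0.0], [0.0, -0.0, -1.0]]
contact_force: [-0.4, -0.4, -0.2]
grip_width: 0.05
grip_force: 0.0
```

```bash
python3 -c "
from h import *; rep()"
```

```text
t 19.15 fix mm [ 10.4 -73.4] z 24.7 yaw of tool y rel fixture -0.08 F(fix) [-0.3 -0.4 -0.2] w 50.0
```

>>> step_arm([
  [0.05,0,0],
  [0.05,0,0],
  [0.025,0,0],
  [0.025,0,0],
  [0.025,0,0],
  [0.025,0,0],
  [0.025,0,0],
  [0.025,0,0],
], fingers=[115,115,115,115,115,115,115,115], turn=[0,0,0,0,0,0,0,0])

```text
time_s: 19.95
position: [0.5385, -0.1481, 0.0248]
eef_rot: [[0.126, 0.992, 0.0], [0.992, -0.126, -0.0], [-0.0, 0.0, -1.0]]
contact_force: [-0.6, -3.3, 0.3]
grip_width: 0.0504
grip_force: 1.2
```

>>> step_arm([
  [0.025,0,0],
  [0.025,0,0],
  [0.025,0,0],
  [0.025,0,0],
  [0.025,0,0],
  [0.025,0,0],
  [0.025,0,0],
  [0.025,0,0],
], fingers=[115,115,115,115,115,115,115,115], turn=[0,0,0,0,0,0,0,0])

```text
time_s: 20.75
position: [0.5405, -0.1321, 0.0248]
eef_rot: [[0.126, 0.992, 0.0], [0.992, -0.126, -0.0], [-0.0, 0.0, -1.0]]
contact_force: [-0.7, -3.0, 1.5]
grip_width: 0.0497
grip_force: 1.5
```

```bash
python3 -c "
from h import *; rep(); f=holes([[205,148],[338,148]],half=14)
cv2.imwrite('pics/w6.png',f['color'][...,::-1])"
```

```text
t 20.75 fix mm [ 10.9 -37.2] z 24.8 yaw of tool y rel fixture -0.06 F(fix) [-0.4 -3.   1.5] w 49.7
px [[212.2, 148.2], [345.5, 148.5]] fix [[-24.7, 22.5], [45.1, 22.3]]
```

View pics/w6.png

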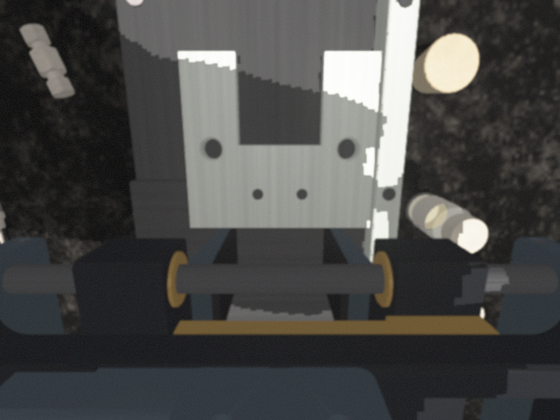

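The plate is square and on line: hole midpoint x is 10.2, with holes at (212,148) and (345,148). I push on, slowing near the drop.

>>> step_arm([
  [0.025,0,0],
  [0.025,0,0],
  [0.025,0,0],
  [0.025,0,0],
  [0.025,0,0],
  [0.025,0,0],
  [0.025,0,0],
  [0.025,0,0],
], fingers=[115,115,115,115,115,115,115,115], turn=[0,0,0,0,0,0,0,0])

```text
time_s: 21.6
position: [0.5424, -0.1161, 0.0247]
eef_rot: [[0.126, 0.992, -0.0], [0.992, -0.126, 0.0], [0.0, -0.0, -1.0]]
contact_force: [-0.0, -1.8, -0.9]
grip_width: 0.0496
grip_force: 0.9
```

>>> step_arm([
  [0.015,0,0],
  [0.015,0,0],
  [0.015,0,0],
  [0.01,0,0],
  [0.01,0,0],
  [0.01,0,0],
  [0.01,0,0],
  [0,0,0],
], fingers=[115,115,115,115,115,115,115,115], turn=[0,0,0,0,0,0,0,0])

```text
time_s: 22.4
position: [0.5434, -0.1095, 0.0247]
eef_rot: [[0.126, 0.992, -0.0], [0.992, -0.126, 0.0], [0.0, -0.0, -1.0]]
contact_force: [-0.4, 0.1, -0.5]
grip_width: 0.0502
grip_force: 0.3
```

```bash
python3 -c "
from h import *; rep(); f=holes([[213,148],[346,148]],half=14)"
```

```text
t 22.4 fix mm [ 10.9 -14.4] z 24.7 yaw of tool y rel fixture -0.07 F(fix) [-0.4  0.  -0.5] w 50.2
px [[212.9, 149.2], [346.2, 148.8]] fix [[-24.4, 44.8], [45.5, 44.9]]
```

>>> step_arm([
  [0.006,0,0],
  [0.006,0,0],
  [0.006,0,0],
  [0.006,0,0],
  [0.006,0,0],
  [0.006,0,0],
  [0.006,0,0],
  [0,0,0],
], fingers=[115,115,115,115,115,115,115,115], turn=[0,0,0,0,0,0,0,0])

```text
time_s: 23.25
position: [0.5438, -0.1062, 0.0247]
eef_rot: [[0.126, 0.992, 0.0], [0.992, -0.126, 0.0], [0.0, 0.0, -1.0]]
contact_force: [0.2, 0.5, 0.2]
grip_width: 0.0504
grip_force: 0.0
```

```bash
python3 -c "
from h import *; rep(); f=holes([[213,148],[346,148]],half=14)"
```

```text
t 23.25 fix mm [ 10.9 -11.1] z 24.7 yaw of tool y rel fixture -0.06 F(fix) [0.1 0.5 0.2] w 50.4
px [[212.4, 145.8], [341.1, 145.9]] fix [[-24.6, 49.9], [42.8, 49.8]]
```

Hole spacing shrank by 3.5% and the push force vanished, so the plate has probably dropped. I check with the hole positions at the seated height before backing off.

>>> step_arm([
  [-0.1,0,0],
  [-0.2,0,0],
  [0,0,-0.4],
  [0,0,-0.4],
  [0,0,-0.4],
  [-0.5,0,-0.3],
  [-0.5,0,-0.3],
  [0,0,0],
], fingers=[115,115,115,115,115,115,115,115], turn=[0,0,0,0,0,0,0,0])

```text
time_s: 24.1
position: [0.5317, -0.2145, 0.1723]
eef_rot: [[0.129, 0.992, 0.005], [0.992, -0.129, -0.003], [-0.002, 0.005, -1.0]]
contact_force: [-0.6, 0.2, -1.1]
grip_width: 0.0501
grip_force: 0.0
```

```bash
python3 -c "
from h import *; rep(); plate(z=.022)
f=grab_frame('top'); a=cv2.resize(f['color'][180:265,225:335,::-1],None,fx=5,fy=5,interpolation=cv2.INTER_CUBIC)
g=grab_frame('wrist')['color'][...,::-1]
b=cv2.resize(grab_frame('scene')['color'][185:275,215:365,::-1],None,fx=3.6,fy=3.6,interpolation=cv2.INTER_CUBIC)
cv2.imwrite('pics/end.png',np.hstack([cv2.resize(g,(400,300)),cv2.resize(a,(390,300))]))
cv2.imwrite('pics/w7.png',g)"
```

```text
t 24.1 fix mm [  12.4 -120.1] z 172.3 yaw of tool y rel fixture -0.23 F(fix) [-0.6  0.1 -1.1] w 50.1
area 1020.0 corners [[-41.5, 99.0], [60.3, 100.1], [60.4, 7.4], [-41.3, 7.5]]
```

View pics/end.png

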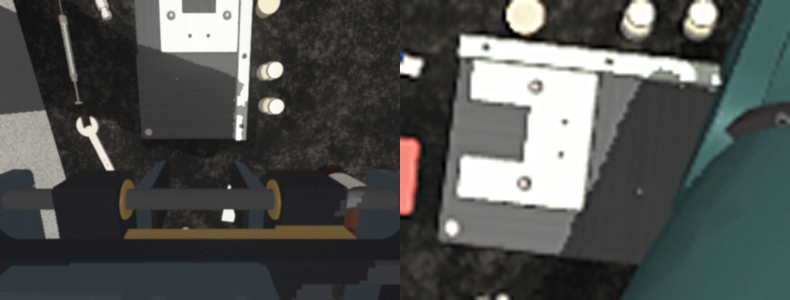

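The final views show the plate square in the nest with a pin visible in each hole (wrist half (171,15) and (227,15), top half (536,86) and (524,183)). Its centre measures (9.5, 53.5), against the seat at (10, 54). One quick height check, then hand in.

```bash
python3 -c "
from h import *
f=grab_frame('wrist'); R=cv2.Rodrigues(np.float64(f['rvec']))[0]; H=(-R.T@np.float64(f['tvec']))[2]-get_state()['position'][2]+.0247
s=67.4
for z in(.03,.026,.022): print(z,'spacing',s*(H-z)/(H-.03),'(69.9 measured on deck)')
rep()
hand_in()"
```

```text
0.03 spacing 67.4 (69.9 measured on deck)
0.026 spacing 69.02835445860583 (69.9 measured on deck)
0.022 spacing 70.65670891721165 (69.9 measured on deck)
t 24.35 fix mm [  10.1 -114.8] z 167.8 yaw of tool y rel fixture -0.05 F(fix) [ 0.5 -0.6 -0.5] w 50.1
the job is handed in; nothing more can be done
```

I handed the job in at 24 s with the plate seated on both pins, about 0.7 mm from its seat position by camera. The plate looks down in the nest, though its height was only inferred from hole spacing. The hand is clear and I saw no bystander moved; the judging result was not shown to me.

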